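Take a valve half a turn off its seat, past the handwheel's play

TASK

The shut valve on the bench has to stand half a turn off its seat so that its limit switch can be set. Swing the flat cover aside, well clear of the indicator window, then turn the handwheel anticlockwise and count half a turn from the moment the pointer stirs, since the wheel's first movement is only play; do not run past the half turn. Let go of the wheel, swing the cover back fully home over the window, and leave the other things on the bench where they are.

Things in the scene. Friction and masses are not known exactly. Their poses are not given: they have to be found in the camera images.
- wheel_centre (a point): centre of the handwheel, half-way through its thickness, on its upright axis. Dark cast metal, fluted, 66 mm across, 16 mm thick, three spokes in a dished top, a small bright set screw on the rim; top 252 mm above the bench, spindle end 10 mm higher. z is up, x points to the set screw and turns with the wheel. Anticlockwise from above opens. It can be gripped across the diameter from above
- drive_head (a point): centre of the top of the painted drive head under the wheel, 88 x 70 mm, 215 mm above the bench; a collar 40 mm across and 7 mm high stands on it. The wheel's underside is 21 mm above. The wheel is loose on the spindle: it first turns freely (0.03 N m) through 0.7 to 1.4 rad of play, different each time, then takes the spindle along (0.3 N m). It stays where it is let go
- pointer (a joint): angle of the black pointer in the indicator window, rad: 0 with the valve shut, growing anticlockwise from above. It is geared to the spindle, not to the loose wheel, and turns half as far: half a spindle turn moves it 1.571 rad (90 degrees), one and a half turns 4.71, fully open. The two black marks on the white dial are shut and fully open; half a turn has no mark. A turn lifts the stem 5 mm
- window (a point): centre of the round indicator window (42 mm across inside a dark rim) on top of the grey metal box beside the handwheel, 105 mm from the wheel's axis; the rim's top is 206 mm above the bench, the box's top 200 mm. Axes are the valve's: y points from the wheel to the window, z up
- cover (a joint): swing of the flat steel cover about its pivot screw, rad: 0 is fully home over the window against a stop, growing anticlockwise seen from above, to 1.9 at the other stop. The window is wholly clear from about 1.5. Light friction (0.06 N m) keeps it where it is left
- cover_pivot (a point): on the upright axis of the cover's pivot screw, at the top face of the cover plate (211 mm above the bench); 70 mm from the wheel's axis, between the wheel and the window; axes as the valve's
- cover_stud (a point): centre, at half its height, of the upright round thumb stud on the free end of the cover: 12 mm in diameter, 28 mm tall from the cover plate (z 0.211 to 0.239), 73 mm from the pivot screw. The plate is 4 mm thick, 53 mm wide over the window and 24 mm wide at the stud. This point turns with the cover: its y axis points from the pivot to the stud, z up
- tape: bystander: roll of green tape lying flat, 100 mm outside, 76 mm inside, 50 mm tall; origin at the centre of its underside
- multimeter: bystander: black multimeter lying flat, 85 x 165 x 36 mm, origin at the centre of its underside
- timer_relay: bystander: white plug-in timer relay standing up, 48 x 48 x 80 mm, origin at the centre of its underside
- relay_case: bystander, fixed: open dark green metal case with relays in it, 300 x 220 x 85 mm, origin at the centre of its underside

How it is judged:
By the outcome, as a careful person would: the job done as asked, in the order asked, and still so for the second after the job is handed in, with the robot touching nothing.
It also fails if it takes over 72 s, if anything falls off the work surface, if the arm or the gripper's body presses on something with over 40 N, if the wrist force passes 120 N, or if a joint passes its speed limit or range.

ROBOT

A 6-joint arm with a two-finger parallel gripper is mounted at the origin on the work surface. World frame = base frame: x ahead of the robot, y to its left, z up, the work surface at z = 0. Lengths are in m, angles in rad, forces in N, time in s.
With the tool pointing down it reaches from about 0.325 to 0.85 m from the base axis. Payload 4.4 kg.
Tool frame: the origin (TCP) lies at the very end of the fingers, on their centre line; the grasp point (between the pads) lies 19 mm behind it; z points along the fingers, y is the line along which they close (so a half turn about z gives the same grasp; the last joint's range is limited). The gripper opens to 94 mm and grips with 3 to 60 N. Pads are 16 mm wide; open, the fingers measure 119 mm over their backs; the gripper's body (75 mm by 177 mm) begins 78 mm behind the grasp point.
Start: joints at [-1.379, 0.207, 1.542, -0, 1.393, -0.15], TCP at [0.193, -0.542, 0.205] pointing down, gripper open.
Joint ranges: [-2.73, 2.73], [-0.86, 2.22], [0.23, 2.46], [-1.11, 4.25], [0.08, 2.63], [-2.82, 2.82]. Speed limits (rad/s): [2.79, 2.79, 3.14, 3.14, 3.14, 3.14].

INTERFACE

Orientations are given as [roll, pitch, yaw] about the fixed x, y, z axes, in that order (R = Rz(yaw) Ry(pitch) Rx(roll)).
In Python, from plant import get_state, read_camera, calibration, manip, models gives the robot as it stands.
- The arm moves only by the tool servo_tool, never from a script. Its argument "motion" is a list of rows, each a list of 3 entries, a list of its own where there are three numbers: the closure, from 0 (fully open) to 1 (shut), then the shift along the tool's x, y, z in mm, then the turn, a rotation vector about the tool's x, y, z in rad. A call has 1 to 5 rows; each row is the pose to reach, as a shift and turn from the pose commanded when the call began, along the tool's axes at that moment; what a row does not reach only later rows make up. A row lasts 1/12 s, in which the tool goes at most 41.7 mm and 7.16 degrees, less where a joint would pass 70% of its speed; a pose out of reach is approached as far as the arm can. A call with a gripper value outside its range is refused whole. The fingers move at their own pace and stop on an object; "newtons" is the grip in N (left out, the last holds). Time passes only in rows, so rows that repeat a pose let the fingers close. It gives the time, the measured TCP pose, the force, the opening and the grip force at its end, in the units of the state.
- get_state(): the state, without advancing time (a new reading comes with each control period).
- read_camera(name): name is "scene" or "top"; returns the picture (420x560x3 uint8, red, green, blue); there is no depth.
- calibration(name): a dict with "intrinsics" (3x3 intrinsics, pixels), "rvec" (rotation vector, rad) and "tvec" (3), from world to camera coordinates, as OpenCV has them. Camera axes: x right, y down, z forward; pixel columns grow to the right and rows downward; lengths in m; the calibration is good to about 2 mm. A picture is of the moment at which its call begins. calibration takes no time and is no camera call.
- manip.finish_job(): hands the job in; it is judged then, once.
Trained networks look in the newest picture that a camera, given by its name, has taken for a name from the list of things; names that differ only in an ending like _2 or _b are one class to them, and where a whole thing is asked for, a point or a joint stands for the part that bears it (a point fixed in the world has none). Each returns a list of dicts, best first, with "score" (0 to 1); they miss things now and then, are a little off and sometimes report something else, mostly with a low value. They report only what shows in the picture. A call takes as long as a camera call.
- models.find_in(camera, thing): "location" ([x, y, z] in m, in the coordinates of the camera as it stood for that picture, good to about 4 mm: the middle of the surface that is visible of it).
The state is a dict: "t": time; "joint_pos": joint angles; "qvel": joint speeds; "tau": joint torques, N m; "ee_pos": TCP position; "ee_rot": TCP orientation; "ft_force": force on the tool from outside, world axes, zero at the start; "torque": the same for the moment, N m; "grip_width": finger opening in m; "gripper_force": force on a finger pad.
Only numpy, scipy, OpenCV 4.12 (cv2) and the standard library are available. Lean on these libraries where they do the work, as an engineer would, in place of code of your own. Each camera call takes 0.05 s, during which the arm holds its last target. There are 200 camera calls.

## Working session

There is one attempt and no reset: what is moved stays moved. The work goes in short steps, Python scripts to look and compute and a tool call to move; the robot and the scene stay as the last step left them, time stands still between calls to the robot, and variables do not carry over. Pictures are saved under pics/ and viewed, at most 13 in all, crops included, and the job is handed in when it is done.

Besides the shell and the picture viewer there is one more tool, called after "Emit:" as a command line: name --argument value ..., lists and objects as JSON in quotes. servo_tool: Moves the arm, as the interface text tells. Its arguments: {"type":"object","properties":{"motion":{"type":"array"},"newtons":{"type":"number"}},"required":["motion"]}

```bash
ls; mkdir -p pics; cat > h.py <<'E'
import numpy as np,cv2
from plant import get_state,read_camera,calibration,manip,models
from scipy.spatial.transform import Rotation as R
def cam(n):
    c=calibration(n);return np.array(c["intrinsics"]),R.from_rotvec(np.array(c["rvec"]).ravel()).as_matrix(),np.array(c["tvec"]).ravel()
def find(n,t,k=2):
    K,r,T=cam(n);return [(round(d["score"],2),np.round(r.T@(np.array(d["location"])-T),4)) for d in models.find_in(n,t)[:k]]
def proj(n,p):
    K,r,T=cam(n);q=K@(r@np.array(p)+T);return q[:2]/q[2]
def ray(n,uv,z):
    K,r,T=cam(n);d=r.T@np.linalg.inv(K)@np.array([*uv,1.]);o=-r.T@T;return o+d*(z-o[2])/d[2]
def save(n,f,crop=None,s=1):
    im=read_camera(n)
    if crop: a,b,c,d=crop;im=im[b:d,a:c]
    im=cv2.resize(im,None,fx=s,fy=s,interpolation=cv2.INTER_CUBIC);cv2.imwrite("pics/"+f,im[:,:,::-1])
E
python3 - <<'E'
from h import *
a=read_camera("scene");b=read_camera("top")
cv2.imwrite("pics/a.png",a[:,:,::-1]);cv2.imwrite("pics/b.png",b[:,:,::-1])
for n in("scene","top"):
    print(n,[np.round(x,3).tolist() for x in cam(n)], np.round(-cam(n)[1].T@cam(n)[2],3))
    for t in("wheel_centre","drive_head","window","cover","cover_pivot","cover_stud","pointer","tape","multimeter","timer_relay","relay_case"):
        print(t,find(n,t))
print(get_state())
E
```

```text
pics
scene [[[413.663, 0.0, 283.822], [0.0, 413.663, 205.858], [0.0, 0.0, 1.0]], [[-0.339, 0.941, 0.004], [0.622, 0.227, -0.75], [-0.706, -0.252, -0.662]], [0.136, -0.205, 1.83]] [1.465 0.379 1.057]
wheel_centre [(0.68, array([ 0.6038, -0.0967,  0.2515])), (0.41, array([ 0.4751, -0.3999,  0.0344]))]
drive_head [(0.56, array([ 0.6193, -0.06  ,  0.113 ]))]
window [(0.84, array([ 0.6187, -0.0603,  0.1181]))]
cover [(0.53, array([0.5833, 0.0077, 0.2106]))]
cover_pivot [(0.65, array([ 0.6134, -0.0605,  0.1192]))]
cover_stud [(0.59, array([0.5846, 0.0079, 0.2108]))]
pointer []
tape [(0.85, array([ 0.4725, -0.4015,  0.0391]))]
multimeter [(0.59, array([0.388 , 0.2572, 0.0353]))]
timer_relay [(0.78, array([ 0.7025, -0.3947,  0.0517]))]
relay_case [(0.88, array([0.6221, 0.4717, 0.0395])), (0.42, array([0.5836, 0.0018, 0.2131]))]
top [[[444.371, 0.0, 280.279], [0.0, 444.371, 210.954], [0.0, 0.0, 1.0]], [[0.002, -1.0, 0.002], [-0.994, -0.002, -0.109], [0.109, -0.002, -0.994]], [0.032, 0.567, 1.267]] [0.426 0.036 1.321]
wheel_centre [(0.76, array([ 0.5998, -0.1087,  0.2534]))]
drive_head [(0.85,
[... 452 characters left out ...]
ray([0.6196, 0.4675, 0.0189]))]
{'t': 1.2, 'joint_pos': array([-1.37950894e+00,  2.06583858e-01,  1.54148904e+00, -3.03707756e-06,
        1.39348937e+00, -1.50473145e-01]), 'qvel': array([-0.0018175 , -0.00082284,  0.0016594 ,  0.00151403, -0.00038626,
       -0.00018353]), 'tau': array([ 4.10116645e-04, -3.70891643e+01, -2.81762087e+01,  6.98755402e-02,
        2.75671069e-02, -4.75889792e-06]), 'ee_pos': array([ 0.19271439, -0.54175654,  0.20546106]), 'ee_rot': array([3.14156306e+00, 7.51125929e-06, 3.41761068e-01]), 'ft_force': array([ 0.13921047, -0.0614569 ,  0.10390932]), 'torque': array([-0.06699145, -0.01176533,  0.01546218]), 'gripper_force': 0.0, 'grip_width': 0.09372307996144186}
```

View pics/a.png

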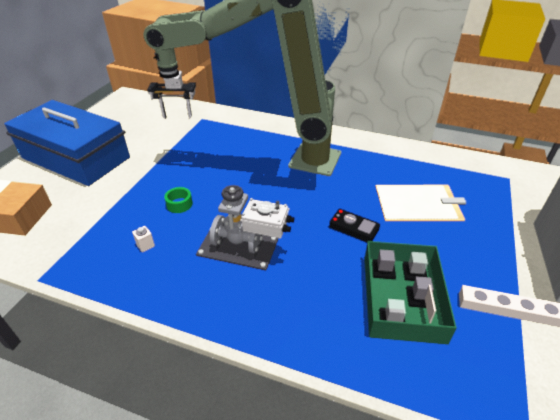

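View pics/b.png

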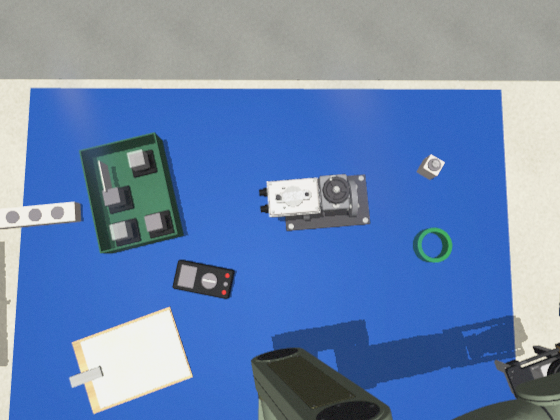

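The scene picture shows the valve near (240,220), with the wheel at (232,193) and the box and cover at (265,210). The top picture shows the wheel at (336,190) and the cover at (293,197). I'll zoom in on both.

```bash
python3 - <<'E'
from h import *
a=read_camera("scene")[165:270,190:310];b=read_camera("top")[160:240,250:380]
a=cv2.resize(a,(480,420),interpolation=cv2.INTER_CUBIC);b=cv2.resize(b,(780,480),interpolation=cv2.INTER_CUBIC)
b=cv2.resize(b,None,fx=.41,fy=.41) if 0 else b
cv2.imwrite("pics/c.png",b[:,:,::-1]);cv2.imwrite("pics/c2.png",a[:,:,::-1])
E
```

```text
(no output)
```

View pics/c.png

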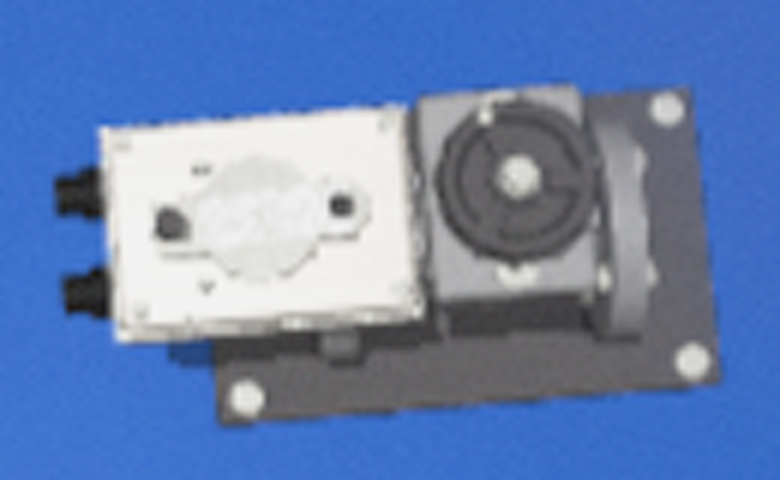

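View pics/c2.png

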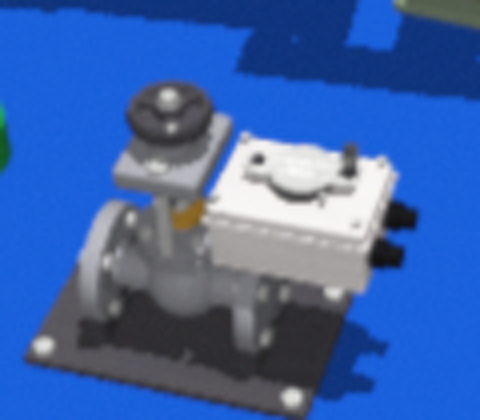

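The crops show the following:
- **Top (crop c):** spindle tip (518,175), set screw (487,113), pivot screw (342,205), stud (172,224).
- **Scene (crop c2):** spindle tip (170,98), stud top (349,148), pivot (258,160).

```bash
python3 - <<'E'
from h import *
T=lambda x,y:(250+x/6-.4,160+y/6-.4); S=lambda x,y:(190+x/4-.4,165+y/4-.4)
for n,f,z in(("spin",(518,175),.262),("screw",(487,113),.252),("pivot",(342,205),.213),("stud",(172,222),.239),("wheelc",(516,179),.252)):
    print(n,ray("top",T(*f),z).round(4))
for n,f,z in(("spin",(169,96),.262),("pivot",(258,160),.213),("stud",(349,148),.239),("wheel",(169,106),.252)):
    print(n,ray("scene",S(*f),z).round(4))
E
```

```text
spin [ 0.5958 -0.1005  0.262 ]
screw [ 0.6229 -0.0894  0.252 ]
pivot [ 0.5907 -0.0327  0.213 ]
stud [0.5796 0.0386 0.239 ]
wheelc [ 0.5957 -0.1009  0.252 ]
spin [ 0.5964 -0.0987  0.262 ]
pivot [ 0.5905 -0.03    0.213 ]
stud [0.5812 0.0418 0.239 ]
wheel [ 0.5965 -0.0995  0.252 ]
```

Emit:
servo_tool --motion '[[0.3,[28,-21,-20],[0,0,0]],[0.65,[56,-42,-40],[0,0,0]],[0.65,[84,-63,-60],[0,0,0]],[0.65,[112,-84,-80],[0,0,0]],[0.65,[140,-105,-100],[0,0,0]]]' --newtons 12

```text
t: 1.72
ee_pos: [0.2899, -0.3944, 0.3064]
ee_rot: [3.141, -0.0, 0.341]
ft_force: [0.7, -0.3, 0.5]
grip_width: 0.064
gripper_force: 0.0
```

Emit:
servo_tool --motion '[[0.65,[28,-21,0],[0,0,0]],[0.65,[56,-42,0],[0,0,0]],[0.65,[84,-63,0],[0,0,0]],[0.65,[112,-84,0],[0,0,0]],[0.65,[140,-105,0],[0,0,0]]]'

```text
t: 2.13
ee_pos: [0.3868, -0.2485, 0.3058]
ee_rot: [3.141, -0.0, 0.342]
ft_force: [-0.1, 0.6, -0.6]
grip_width: 0.0338
gripper_force: 0.0
```

Emit:
servo_tool --motion '[[0.65,[28,-21,0],[0,0,0]],[0.65,[56,-42,0],[0,0,0]],[0.65,[84,-63,0],[0,0,0]],[0.65,[112,-84,0],[0,0,0]],[0.65,[140,-105,0],[0,0,0]]]'

```text
t: 2.55
ee_pos: [0.4835, -0.1025, 0.3057]
ee_rot: [3.141, -0.0, 0.342]
ft_force: [0.4, -0.6, -0.2]
grip_width: 0.0328
gripper_force: 0.0
```

Emit:
servo_tool --motion '[[0.65,[28,-21,0],[0,0,0]],[0.65,[56,-42,0],[0,0,0]],[0.65,[84,-63,0],[0,0,0]],[0.65,[112,-84,0],[0,0,0]],[0.65,[140,-105,0],[0,0,0]]]'

```text
t: 2.97
ee_pos: [0.5802, 0.0434, 0.3055]
ee_rot: [3.141, -0.0, 0.342]
ft_force: [0.0, -0.7, 0.1]
grip_width: 0.033
gripper_force: 0.0
```

Emit:
servo_tool --motion '[[0.65,[0,0,0],[0,0,-0.12]],[0.65,[0,0,0],[0,0,-0.24]],[0.65,[0,0,0],[0,0,-0.36]],[0.65,[0,0,0],[0,0,-0.48]],[0.65,[0,0,0],[0,0,-0.6]]]'

```text
t: 3.38
ee_pos: [0.5796, 0.0419, 0.3053]
ee_rot: [-3.141, 0.0, 0.948]
ft_force: [0.1, -0.1, 0.6]
grip_width: 0.0331
gripper_force: 0.0
```

Emit:
servo_tool --motion '[[0.65,[0,0,0],[0,0,-0.12]],[0.65,[0,0,0],[0,0,-0.24]],[0.65,[0,0,0],[0,0,-0.36]],[0.65,[0,0,0],[0,0,-0.48]],[0.65,[0,0,0],[0,0,-0.6]]]'

```text
t: 3.8
ee_pos: [0.5795, 0.0417, 0.3054]
ee_rot: [-3.142, -0.0, 1.548]
ft_force: [-1.1, 0.2, 0.8]
grip_width: 0.0326
gripper_force: 0.0
```

Emit:
servo_tool --motion '[[0.65,[0,0,0],[0,0,-0.07]],[0.65,[0,0,0],[0,0,-0.138]],[0.65,[0,0,0],[0,0,-0.138]]]'

```text
t: 4.05
ee_pos: [0.5795, 0.0417, 0.3054]
ee_rot: [-3.141, -0.0, 1.681]
ft_force: [1.0, 0.5, 0.1]
grip_width: 0.033
gripper_force: 0.0
```

Emit:
servo_tool --motion '[[0.65,[0,1,25],[0,0,0]],[0.65,[0,1,50],[0,0,0]],[0.65,[0,1,70],[0,0,0]],[0.65,[0,1,82],[0,0,0]],[0.65,[0,1,90.5],[0,0,0]]]'

```text
t: 4.47
ee_pos: [0.5796, 0.0418, 0.2131]
ee_rot: [-3.139, -0.001, 1.679]
ft_force: [-0.8, -1.2, 0.7]
grip_width: 0.0328
gripper_force: 0.0
```

Emit:
servo_tool --motion '[[0.8,[0,0,0],[0,0,0]],[1,[0,0,0],[0,0,0]],[1,[0,0,0],[0,0,0]],[1,[0,0,0],[0,0,0]],[1,[0,0,0],[0,0,0]]]'

```text
t: 4.88
ee_pos: [0.5815, 0.0418, 0.2166]
ee_rot: [3.139, 0.0, 1.68]
ft_force: [-0.6, -0.4, 2.3]
grip_width: 0.0118
gripper_force: 12.0
```

```bash
python3 - <<'E'
from h import *
a=read_camera("scene")[150:280,180:330]
cv2.imwrite("pics/d.png",cv2.resize(a,None,fx=4,fy=4,interpolation=cv2.INTER_CUBIC)[:,:,::-1])
E
```

```text
(no output)
```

View pics/d.png

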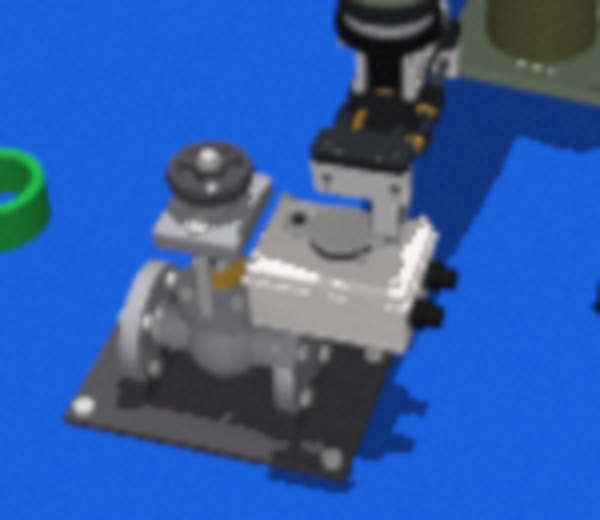

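The gripper is on the stud at about (385,215) in the crop, with a measured width of 11.8 mm. Next I swing the cover open.

Emit:
servo_tool --motion '[[1,[-0.5,-8.2,0],[0,0,-0.112]],[1,[-1.8,-16.2,0],[0,0,-0.224]],[1,[-4.1,-24.1,0],[0,0,-0.336]],[1,[-7.2,-31.6,0],[0,0,-0.448]],[1,[-11.1,-38.8,0],[0,0,-0.56]]]'

```text
t: 5.35
ee_pos: [0.5443, 0.0261, 0.2166]
ee_rot: [3.139, 0.003, 2.245]
ft_force: [0.8, -1.0, 1.2]
grip_width: 0.0115
gripper_force: 12.0
```

Emit:
servo_tool --motion '[[1,[-0.5,-8.2,0],[0,0,-0.112]],[1,[-1.8,-16.2,0],[0,0,-0.224]],[1,[-4.1,-24.1,0],[0,0,-0.336]],[1,[-7.2,-31.6,0],[0,0,-0.448]],[1,[-11.1,-38.8,0],[0,0,-0.56]]]'

```text
t: 5.77
ee_pos: [0.521, -0.0069, 0.2166]
ee_rot: [3.141, 0.005, 2.805]
ft_force: [2.8, -1.0, 2.1]
grip_width: 0.0116
gripper_force: 12.0
```

Emit:
servo_tool --motion '[[1,[-0.5,-8.2,0],[0,0,-0.112]],[1,[-1.8,-16.2,0],[0,0,-0.224]],[1,[-4.1,-24.1,0],[0,0,-0.336]],[1,[-7.2,-31.6,0],[0,0,-0.448]],[1,[-11.1,-38.8,0],[0,0,-0.56]]]'

```text
t: 6.18
ee_pos: [0.5187, -0.0471, 0.2166]
ee_rot: [-3.14, 0.005, -2.918]
ft_force: [2.5, 0.7, 2.2]
grip_width: 0.0118
gripper_force: 12.0
```

Emit:
servo_tool --motion '[[0.9,[0,0,0],[0,0,0]],[0.65,[0,0,0],[0,0,0]],[0.65,[0,0,0],[0,0,0]],[0.65,[0,0,0],[0,0,0]]]'

```text
t: 6.52
ee_pos: [0.5165, -0.046, 0.2146]
ee_rot: [3.141, -0.001, -2.925]
ft_force: [-0.2, -0.1, -1.2]
grip_width: 0.0284
gripper_force: 0.0
```

Emit:
servo_tool --motion '[[0.6,[0,0,-20],[0,0,0]],[0.4,[0,0,-40],[0,0,0]],[0.2,[0,0,-70],[0,0,0]],[0,[0,0,-90],[0,0,0]],[0,[0,0,-90],[0,0,0]]]'

```text
t: 6.93
ee_pos: [0.5194, -0.0467, 0.31]
ee_rot: [-3.138, 0.008, -2.924]
ft_force: [0.1, 0.4, 1.3]
grip_width: 0.0603
gripper_force: 0.0
```

```bash
python3 - <<'E'
from h import *
a=read_camera("scene")[160:250,200:320]
cv2.imwrite("pics/e.png",cv2.resize(a,None,fx=6,fy=6,interpolation=cv2.INTER_CUBIC)[:,:,::-1])
print(get_state()["joint_pos"])
E
```

```text
[-2.55723079e-01  2.39293683e-02  1.53558016e+00 -6.46529049e-06
  1.57729392e+00 -2.04452203e+00]
```

View pics/e.png

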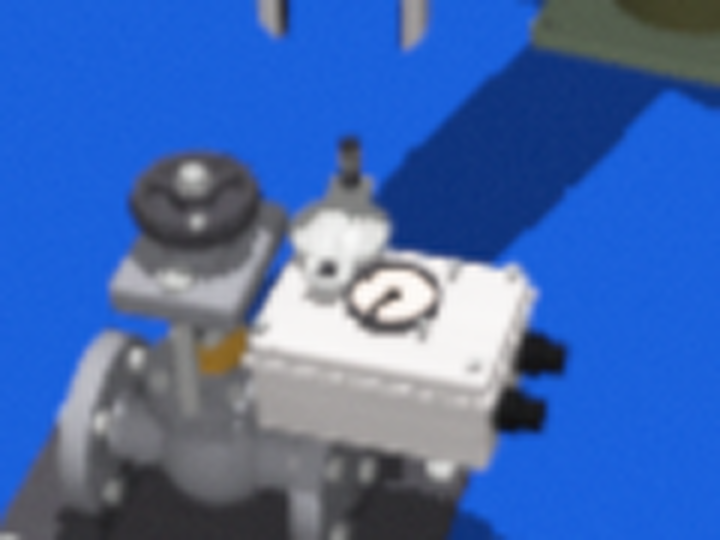

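The window is clear. The dial centre is near (394,293) in the crop and the pointer points to the lower left. Next I turn the wrist back for the wheel grip.

Emit:
servo_tool --motion '[[0,[0,0,0],[0,0,0.12]],[0,[0,0,0],[0,0,0.24]],[0,[0,0,0],[0,0,0.36]],[0,[0,0,0],[0,0,0.48]],[0,[0,0,0],[0,0,0.6]]]' --newtons 40

```text
t: 7.4
ee_pos: [0.5157, -0.0459, 0.3023]
ee_rot: [-3.141, -0.005, 2.754]
ft_force: [-0.5, -0.2, 0.4]
grip_width: 0.0936
gripper_force: 0.0
```

Emit:
servo_tool --motion '[[0,[0,0,0],[0,0,0.12]],[0,[0,0,0],[0,0,0.24]],[0,[0,0,0],[0,0,0.36]],[0,[0,0,0],[0,0,0.48]],[0,[0,0,0],[0,0,0.6]]]'

```text
t: 7.82
ee_pos: [0.5157, -0.0459, 0.3022]
ee_rot: [-3.138, -0.003, 2.153]
ft_force: [-0.3, 0.4, -0.1]
grip_width: 0.0942
gripper_force: 0.0
```

Emit:
servo_tool --motion '[[0,[0,0,0],[0,0,0.12]],[0,[0,0,0],[0,0,0.24]],[0,[0,0,0],[0,0,0.36]],[0,[0,0,0],[0,0,0.48]],[0,[0,0,0],[0,0,0.6]]]'

```text
t: 8.23
ee_pos: [0.5157, -0.0459, 0.3023]
ee_rot: [-3.137, -0.001, 1.554]
ft_force: [-0.0, 0.8, -0.4]
grip_width: 0.0938
gripper_force: 0.0
```

Emit:
servo_tool --motion '[[0,[0,0,0],[0,0,0.12]],[0,[0,0,0],[0,0,0.24]],[0,[0,0,0],[0,0,0.36]],[0,[0,0,0],[0,0,0.48]],[0,[0,0,0],[0,0,0.6]]]'

```text
t: 8.65
ee_pos: [0.5157, -0.0459, 0.3023]
ee_rot: [-3.137, 0.002, 0.954]
ft_force: [-0.2, 0.4, -0.3]
grip_width: 0.0937
gripper_force: 0.0
```

Emit:
servo_tool --motion '[[0,[0,0,0],[0,0,0.12]],[0,[0,0,0],[0,0,0.24]],[0,[0,0,0],[0,0,0.36]],[0,[0,0,0],[0,0,0.48]],[0,[0,0,0],[0,0,0.6]]]'

```text
t: 9.07
ee_pos: [0.5157, -0.0459, 0.3022]
ee_rot: [-3.139, 0.004, 0.354]
ft_force: [-0.3, -0.5, 0.8]
grip_width: 0.0938
gripper_force: 0.0
```

Emit:
servo_tool --motion '[[0,[0,0,0],[0,0,0.12]],[0,[0,0,0],[0,0,0.24]],[0,[0,0,0],[0,0,0.36]],[0,[0,0,0],[0,0,0.48]],[0,[0,0,0],[0,0,0.6]]]'

```text
t: 9.48
ee_pos: [0.5157, -0.0459, 0.3023]
ee_rot: [-3.142, 0.005, -0.246]
ft_force: [-0.3, 0.0, -0.0]
grip_width: 0.094
gripper_force: 0.0
```

Emit:
servo_tool --motion '[[0,[0,0,0],[0,0,0.12]],[0,[0,0,0],[0,0,0.24]],[0,[0,0,0],[0,0,0.36]],[0,[0,0,0],[0,0,0.48]],[0,[0,0,0],[0,0,0.6]]]'

```text
t: 9.9
ee_pos: [0.5157, -0.0459, 0.3022]
ee_rot: [3.139, 0.004, -0.846]
ft_force: [0.2, 1.2, 0.4]
grip_width: 0.0939
gripper_force: 0.0
```

Emit:
servo_tool --motion '[[0,[0,0,0],[0,0,0.1]],[0,[0,0,0],[0,0,0.2]],[0,[0,0,0],[0,0,0.26]],[0,[0,0,0],[0,0,0.26]],[0,[0,0,0],[0,0,0.26]]]'

```text
t: 10.32
ee_pos: [0.5161, -0.0461, 0.303]
ee_rot: [3.139, 0.002, -1.099]
ft_force: [-0.1, 0.4, 0.2]
grip_width: 0.0942
gripper_force: 0.0
```

```bash
cat >> h.py <<'E'
W=np.array([.5962,-.1002])
def todo(x,y,z,yaw):
    s=get_state();r=R.from_euler("xyz",s["ee_rot"]).as_matrix()
    d=r.T@(np.array([x,y,z])-s["ee_pos"]);dy=(yaw-s["ee_rot"][2]+np.pi)%(2*np.pi)-np.pi
    print("shift mm",(d*1e3).round(1),"rz",round(-dy,3),"q",s["joint_pos"].round(2),"torque",s["torque"].round(3),"t",s["t"])
def dial(n="scene",c=(.5856,.0042),z=.200,f=None):
    # rectified view, up = valve y (away from wheel)
    yd=np.array([-.109,.994]);xd=np.array([.994,.109]);h=.026
    P=[(np.r_[np.array(c)+a*h*xd+b*h*yd,z]) for a,b in((-1,1),(1,1),(1,-1),(-1,-1))]
    src=np.float32([proj(n,p) for p in P]);dst=np.float32([(0,0),(240,0),(240,240),(0,240)])
    im=cv2.warpPerspective(read_camera(n),cv2.getPerspectiveTransform(src,dst),(240,240),flags=cv2.INTER_CUBIC)
    if f: cv2.imwrite(f,im[:,:,::-1])
    return im
E
python3 - <<'E'
from h import *
todo(*W,.31,-1.1)
a=dial(f="pics/d0.png");b=dial("top")
cv2.imwrite("pics/f.png",np.hstack([a,b])[:,:,::-1])
E
```

```text
shift mm [ 84.6 -46.7  -7.3] rz 0.001 q [-0.26  0.03  1.54  0.    1.58  2.41] torque [ 0.142 -0.087  0.028] t 10.3167
```

View pics/f.png

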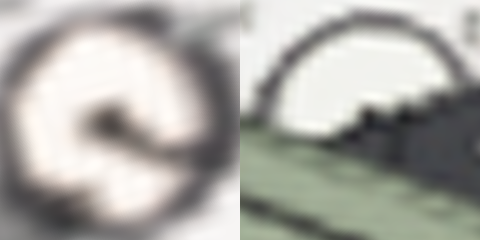

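Rectified scene view: pivot of the pointer is near (110,125) and its tip is near (165,150), about 28° below the valve's +x. The expected end is about 62° above it. Now I approach the wheel.

Emit:
servo_tool --motion '[[0,[28,-16,0],[0,0,0]],[0,[57,-31,0],[0,0,0]],[0,[84.6,-46.7,0],[0,0,0]],[0,[84.6,-46.7,0],[0,0,0]],[0,[84.6,-46.7,0],[0,0,0]]]' --newtons 40

```text
t: 10.83
ee_pos: [0.5972, -0.1013, 0.3032]
ee_rot: [3.139, 0.002, -1.101]
ft_force: [0.1, 0.2, -0.8]
grip_width: 0.0937
gripper_force: 0.0
```

Emit:
servo_tool --motion '[[0,[0,0,25],[0,0,0]],[0,[0,0,50],[0,0,0]],[0,[0,0,66],[0,0,0]],[0,[0,0,76],[0,0,0]],[0,[0,0,76],[0,0,0]]]'

```text
t: 11.25
ee_pos: [0.5946, -0.0994, 0.2263]
ee_rot: [3.138, 0.004, -1.099]
ft_force: [-0.4, -0.1, -0.0]
grip_width: 0.0944
gripper_force: 0.0
```

Emit:
servo_tool --motion '[[0.2,[0,0,0],[0,0,0]],[0.3,[0,0,0],[0,0,0]],[1,[0,0,0],[0,0,0]],[1,[0,0,0],[0,0,0]],[1,[0,0,0],[0,0,0]]]'

```text
t: 11.67
ee_pos: [0.5966, -0.1016, 0.2303]
ee_rot: [3.14, -0.001, -1.1]
ft_force: [-2.0, -0.1, 3.5]
grip_width: 0.0655
gripper_force: 40.0
```

Emit:
servo_tool --motion '[[1,[0,0,0],[0,0,0]],[1,[0,0,0],[0,0,0]],[1,[0,0,0],[0,0,0]]]'

```text
t: 11.92
ee_pos: [0.5966, -0.1016, 0.2303]
ee_rot: [3.14, -0.001, -1.101]
ft_force: [-4.3, -0.8, 6.0]
grip_width: 0.0652
gripper_force: 40.0
```

```bash
python3 - <<'E'
from h import *
todo(*W,.226,-1.1)
E
```

```text
shift mm [-1.4 -0.3  4.3] rz -0.001 q [-0.31  0.25  1.43 -0.    1.46  2.36] torque [-0.253  0.942  0.059] t 11.9167
```

Emit:
servo_tool --motion '[[1,[0,0,0],[0,0,-0.12]],[1,[0,0,0],[0,0,-0.24]],[1,[0,0,0],[0,0,-0.36]],[1,[0,0,0],[0,0,-0.48]],[1,[0,0,0],[0,0,-0.6]]]'

```text
t: 12.33
ee_pos: [0.597, -0.1013, 0.2303]
ee_rot: [3.141, -0.001, -0.495]
ft_force: [-3.1, -1.1, 5.9]
grip_width: 0.0655
gripper_force: 40.0
```

```bash
cat > l.py <<'E'
from h import *
import sys
s=get_state();print("yaw",s["ee_rot"].round(4),"T",s["torque"].round(3),"F",s["ft_force"].round(1),"q6tau",s["tau"][5].round(3),s["ee_pos"].round(4),s["t"])
if len(sys.argv)>1: dial(f="pics/d%s.png"%sys.argv[1])
E
python3 l.py
```

```text
yaw [ 3.1409e+00 -8.0000e-04 -4.9470e-01] T [-0.159  0.743 -0.1  ] F [-3.1 -1.1  5.9] q6tau 1.152 [ 0.597  -0.1013  0.2303] 12.3333
```

Emit:
servo_tool --motion '[[1,[0,0,0],[0,0,-0.08]],[1,[0,0,0],[0,0,-0.08]]]'

```text
t: 12.5
ee_pos: [0.597, -0.1013, 0.2303]
ee_rot: [3.141, -0.001, -0.418]
ft_force: [-2.6, -0.4, 5.7]
grip_width: 0.0655
gripper_force: 40.0
```

```bash
python3 l.py
```

```text
yaw [ 3.1408e+00 -8.0000e-04 -4.1760e-01] T [-0.215  0.776  0.016] F [-2.6 -0.4  5.7] q6tau -0.497 [ 0.597  -0.1013  0.2303] 12.5
```

Emit:
servo_tool --motion '[[1,[0,0,0],[0,0,-0.08]],[1,[0,0,0],[0,0,-0.08]]]'

```text
t: 12.67
ee_pos: [0.597, -0.1012, 0.2303]
ee_rot: [3.141, -0.001, -0.338]
ft_force: [-3.7, -0.2, 6.3]
grip_width: 0.0654
gripper_force: 40.0
```

```bash
python3 l.py
```

```text
yaw [ 3.1409e+00 -8.0000e-04 -3.3770e-01] T [-0.177  0.684  0.054] F [-3.7 -0.2  6.3] q6tau -0.431 [ 0.597  -0.1012  0.2303] 12.6667
```

Emit:
servo_tool --motion '[[1,[0,0,0],[0,0,-0.08]],[1,[0,0,0],[0,0,-0.08]]]'

```text
t: 12.83
ee_pos: [0.597, -0.1011, 0.2303]
ee_rot: [3.141, -0.001, -0.258]
ft_force: [-4.5, -0.0, 5.8]
grip_width: 0.0653
gripper_force: 40.0
```

```bash
python3 l.py
```

```text
yaw [ 3.141e+00 -7.000e-04 -2.578e-01] T [-0.177  0.652 -0.043] F [-4.5 -0.   5.8] q6tau -0.432 [ 0.597  -0.1011  0.2303] 12.8333
```

Emit:
servo_tool --motion '[[1,[0,0,0],[0,0,-0.08]],[1,[0,0,0],[0,0,-0.08]]]'

```text
t: 13.0
ee_pos: [0.5971, -0.101, 0.2303]
ee_rot: [3.141, -0.001, -0.178]
ft_force: [-2.5, 0.5, 5.4]
grip_width: 0.0654
gripper_force: 40.0
```

```bash
python3 l.py
```

```text
yaw [ 3.141e+00 -7.000e-04 -1.777e-01] T [-0.156  0.711  0.009] F [-2.5  0.5  5.4] q6tau -0.432 [ 0.5971 -0.101   0.2303] 13.0
```

Emit:
servo_tool --motion '[[1,[0,0,0],[0,0,-0.08]],[1,[0,0,0],[0,0,-0.08]]]'

```text
t: 13.17
ee_pos: [0.5971, -0.101, 0.2303]
ee_rot: [3.141, -0.001, -0.098]
ft_force: [-4.4, -0.0, 5.3]
grip_width: 0.0651
gripper_force: 40.0
```

```bash
python3 l.py
```

```text
yaw [ 3.1411e+00 -7.0000e-04 -9.7800e-02] T [-0.154  0.744  0.034] F [-4.4 -0.   5.3] q6tau -0.432 [ 0.5971 -0.101   0.2303] 13.1667
```

Emit:
servo_tool --motion '[[1,[0,0,0],[0,0,-0.08]],[1,[0,0,0],[0,0,-0.08]]]'

```text
t: 13.33
ee_pos: [0.5971, -0.1009, 0.2303]
ee_rot: [3.141, -0.001, -0.018]
ft_force: [-2.9, -0.6, 5.2]
grip_width: 0.0655
gripper_force: 40.0
```

```bash
python3 l.py
```

```text
yaw [ 3.1412e+00 -7.0000e-04 -1.7700e-02] T [-0.054  0.729  0.011] F [-2.9 -0.6  5.2] q6tau -0.433 [ 0.5971 -0.1009  0.2303] 13.3333
```

Emit:
servo_tool --motion '[[1,[0,0,0],[0,0,-0.06]],[1,[0,0,0],[0,0,-0.06]]]'

```text
t: 13.5
ee_pos: [0.5971, -0.1009, 0.2303]
ee_rot: [3.141, -0.001, 0.041]
ft_force: [-3.2, 0.1, 5.3]
grip_width: 0.0652
gripper_force: 40.0
```

```bash
python3 l.py A
```

```text
yaw [ 3.1413e+00 -7.0000e-04  4.1000e-02] T [-0.086  0.703 -0.135] F [-3.2  0.1  5.3] q6tau -0.45 [ 0.5971 -0.1009  0.2303] 13.5
```

Emit:
servo_tool --motion '[[1,[0,0,0],[0,0,-0.06]],[1,[0,0,0],[0,0,-0.06]]]'

```text
t: 13.72
ee_pos: [0.5971, -0.1008, 0.2303]
ee_rot: [3.141, -0.001, 0.101]
ft_force: [-3.9, 0.3, 5.4]
grip_width: 0.0655
gripper_force: 40.0
```

```bash
python3 l.py
```

```text
yaw [ 3.1414e+00 -7.0000e-04  1.0100e-01] T [-0.032  0.73  -0.08 ] F [-3.9  0.3  5.4] q6tau -0.452 [ 0.5971 -0.1008  0.2303] 13.7167
```

Emit:
servo_tool --motion '[[1,[0,0,0],[0,0,-0.06]],[1,[0,0,0],[0,0,-0.06]]]'

```text
t: 13.88
ee_pos: [0.5971, -0.1008, 0.2303]
ee_rot: [3.141, -0.001, 0.161]
ft_force: [-3.5, 0.3, 5.8]
grip_width: 0.0652
gripper_force: 40.0
```

```bash
python3 l.py
```

```text
yaw [ 3.1414e+00 -7.0000e-04  1.6100e-01] T [-0.021  0.642 -0.112] F [-3.5  0.3  5.8] q6tau -0.452 [ 0.5971 -0.1008  0.2303] 13.8833
```

Emit:
servo_tool --motion '[[1,[0,0,0],[0,0,-0.06]],[1,[0,0,0],[0,0,-0.06]]]'

```text
t: 14.05
ee_pos: [0.5971, -0.1007, 0.2303]
ee_rot: [3.141, -0.001, 0.221]
ft_force: [-3.4, 0.3, 5.7]
grip_width: 0.0653
gripper_force: 40.0
```

```bash
python3 l.py
```

```text
yaw [ 3.1415e+00 -7.0000e-04  2.2110e-01] T [-0.014  0.657 -0.067] F [-3.4  0.3  5.7] q6tau -0.453 [ 0.5971 -0.1007  0.2303] 14.05
```

Emit:
servo_tool --motion '[[1,[0,0,0],[0,0,-0.06]],[1,[0,0,0],[0,0,-0.06]]]'

```text
t: 14.22
ee_pos: [0.5971, -0.1007, 0.2303]
ee_rot: [3.142, -0.001, 0.281]
ft_force: [-3.1, 0.2, 4.4]
grip_width: 0.0652
gripper_force: 40.0
```

```bash
python3 l.py
```

```text
yaw [ 3.1415e+00 -7.0000e-04  2.8100e-01] T [-0.062  0.712 -0.079] F [-3.1  0.2  4.4] q6tau -0.453 [ 0.5971 -0.1007  0.2303] 14.2167
```

Emit:
servo_tool --motion '[[1,[0,0,0],[0,0,-0.06]],[1,[0,0,0],[0,0,-0.06]]]'

```text
t: 14.38
ee_pos: [0.597, -0.1006, 0.2303]
ee_rot: [-3.142, -0.001, 0.341]
ft_force: [-3.5, 0.5, 4.7]
grip_width: 0.0652
gripper_force: 40.0
```

```bash
python3 l.py B
```

```text
yaw [-3.1416e+00 -6.0000e-04  3.4100e-01] T [-0.039  0.676 -0.119] F [-3.5  0.5  4.7] q6tau -0.453 [ 0.597  -0.1006  0.2303] 14.3833
```

Emit:
servo_tool --motion '[[1,[0,0,0],[0,0,-0.1]],[1,[0,0,0],[0,0,-0.2]],[1,[0,0,0],[0,0,-0.3]],[1,[0,0,0],[0,0,-0.4]],[1,[0,0,0],[0,0,-0.5]]]'

```text
t: 14.85
ee_pos: [0.5969, -0.1003, 0.2303]
ee_rot: [-3.141, -0.001, 0.844]
ft_force: [-4.5, 2.1, 5.2]
grip_width: 0.0654
gripper_force: 40.0
```

```bash
python3 l.py C; cat > an.py <<'E'
import cv2,numpy as np,sys
def ang(f,c=(118,122)):
    g=255-cv2.imread(f,0).astype(float)
    p=cv2.warpPolar(g,(100,360),c,100,cv2.INTER_LINEAR)  # rows: angle cw
    s=p[:,25:60].mean(1); s-=np.median(s); s=np.maximum(s,0)
    k=int(s.argmax()); i=np.arange(k-20,k+21); w=s[i%360]
    return -(i*w).sum()/w.sum()
E
python3 - <<'E'
from an import *
for n in "0ABC":
    print(n,[round(ang(f"pics/d{n}.png",c),1) for c in((118,122),(112,122),(115,118))])
cv2.imwrite("pics/g.png",np.hstack([cv2.imread(f"pics/d{n}.png")[:, :] for n in "0BC"]))
E
```

```text
yaw [-3.141e+00 -9.000e-04  8.438e-01] T [ 0.173  0.753 -0.378] F [-4.5  2.1  5.2] q6tau 0.624 [ 0.5969 -0.1003  0.2303] 14.85
0 [np.float64(-38.7), np.float64(-35.4), np.float64(-43.1)]
A [np.float64(-37.4), np.float64(-34.2), np.float64(-41.2)]
B [np.float64(-27.3), np.float64(-24.2), np.float64(-31.3)]
C [np.float64(-10.5), np.float64(-10.2), np.float64(-15.6)]
```

View pics/g.png

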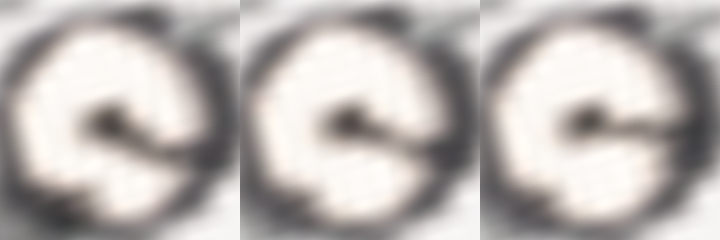

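The pointer follows the wheel. Torque and dial both put pick-up at tool yaw of about 0.01, so the target yaw is about 3.13.

Emit:
servo_tool --motion '[[1,[0,0,0],[0,0,-0.12]],[1,[0,0,0],[0,0,-0.24]],[1,[0,0,0],[0,0,-0.36]],[1,[0,0,0],[0,0,-0.48]],[1,[0,0,0],[0,0,-0.6]]]'

```text
t: 15.32
ee_pos: [0.5964, -0.1001, 0.2303]
ee_rot: [-3.141, -0.001, 1.445]
ft_force: [-6.3, 1.6, 6.3]
grip_width: 0.0654
gripper_force: 40.0
```

Emit:
servo_tool --motion '[[1,[0,0,0],[0,0,-0.12]],[1,[0,0,0],[0,0,-0.24]],[1,[0,0,0],[0,0,-0.36]],[1,[0,0,0],[0,0,-0.48]],[1,[0,0,0],[0,0,-0.6]]]'

```text
t: 15.73
ee_pos: [0.596, -0.1001, 0.2303]
ee_rot: [-3.141, -0.002, 2.045]
ft_force: [-6.6, 0.4, 7.8]
grip_width: 0.0652
gripper_force: 40.0
```

Emit:
servo_tool --motion '[[1,[0,0,0],[0,0,-0.12]],[1,[0,0,0],[0,0,-0.24]],[1,[0,0,0],[0,0,-0.36]],[1,[0,0,0],[0,0,-0.48]],[1,[0,0,0],[0,0,-0.6]]]'

```text
t: 16.15
ee_pos: [0.5956, -0.1004, 0.2303]
ee_rot: [-3.141, -0.003, 2.644]
ft_force: [-7.7, 1.0, 6.9]
grip_width: 0.0653
gripper_force: 40.0
```

Emit:
servo_tool --motion '[[1,[0,0,0],[0,0,-0.1]],[1,[0,0,0],[0,0,-0.2]],[1,[0,0,0],[0,0,-0.3]],[1,[0,0,0],[0,0,-0.38]],[1,[0,0,0],[0,0,-0.38]]]'

```text
t: 16.57
ee_pos: [0.5955, -0.1007, 0.2303]
ee_rot: [3.142, -0.003, 3.022]
ft_force: [-6.9, -0.8, 7.2]
grip_width: 0.0655
gripper_force: 40.0
```

```bash
python3 l.py D;python3 - <<'E'
from h import *
from an import *
print([round(ang("pics/dD.png",c),1) for c in((118,122),(112,122),(115,118))])
a=cv2.resize(read_camera("scene")[160:250,200:320],None,fx=5,fy=5,interpolation=cv2.INTER_CUBIC)[:,:,::-1]
a=a.copy();a[:240,-240:]=cv2.imread("pics/dD.png");cv2.imwrite("pics/h.png",a)
E
```

```text
yaw [ 3.1415e+00 -3.0000e-03  3.0218e+00] T [ 0.165  1.287 -0.033] F [-6.9 -0.8  7.2] q6tau -0.528 [ 0.5955 -0.1007  0.2303] 16.5667
[np.float64(-295.4), np.float64(-301.5), np.float64(-301.9)]
```

View pics/h.png

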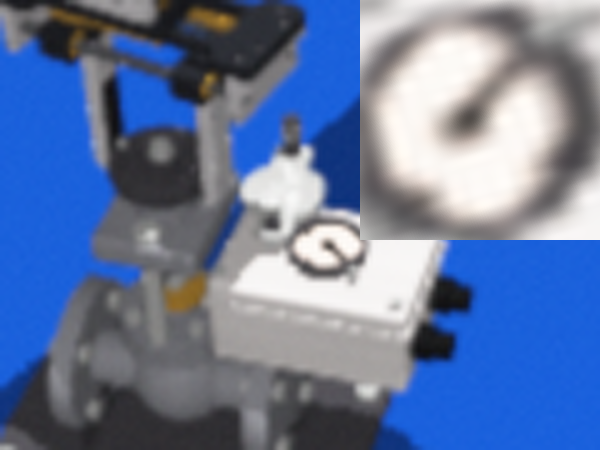

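```bash
python3 - <<'E'
from an import *
for n in "0ABCD":
    g=255-cv2.imread(f"pics/d{n}.png",0).astype(float)
    b=g[95:150,80:140].copy();b-=np.percentile(b,70);b[b<0]=0
    v,u=np.mgrid[95:150,80:140];h=((u*b).sum()/b.sum(),(v*b).sum()/b.sum())
    print(n,np.round(h,1),[round(ang(f"pics/d{n}.png",c)%360,1) for c in((107,122),(105,122),(107,120),(109,123))])
E
```

```text
0 [112.5 126.5] [np.float64(327.1), np.float64(328.9), np.float64(324.9), np.float64(327.1)]
A [111.3 125.3] [np.float64(329.1), np.float64(330.3), np.float64(326.9), np.float64(329.0)]
B [111.9 124.7] [np.float64(338.1), np.float64(339.1), np.float64(335.7), np.float64(338.8)]
C [109.  122.3] [np.float64(350.4), np.float64(350.5), np.float64(347.6), np.float64(351.6)]
D [109.2 117.3] [np.float64(53.8), np.float64(51.7), np.float64(51.9), np.float64(56.3)]
```

Taking the hub at (107,122), the pointer has moved 86.7°, matching the 86.4° counted at the wheel. I make the last small turn, let go and rise.

Emit:
servo_tool --motion '[[1,[0,0,0],[0,0,-0.06]],[1,[0,0,0],[0,0,-0.105]],[1,[0,0,0],[0,0,-0.105]],[1,[0,0,0],[0,0,-0.105]]]'

```text
t: 17.0
ee_pos: [0.5955, -0.1008, 0.2303]
ee_rot: [3.141, -0.003, 3.124]
ft_force: [-6.9, -1.3, 8.1]
grip_width: 0.0655
gripper_force: 40.0
```

Emit:
servo_tool --motion '[[0.2,[0,0,0],[0,0,0]],[0,[0,0,0],[0,0,0]],[0,[0,0,0],[0,0,0]],[0,[0,0,0],[0,0,0]],[0,[0,0,0],[0,0,0]]]' --newtons 12

```text
t: 17.42
ee_pos: [0.5972, -0.1006, 0.2286]
ee_rot: [3.141, 0.0, 3.125]
ft_force: [-0.0, -0.3, 0.5]
grip_width: 0.0932
gripper_force: 0.0
```

Emit:
servo_tool --motion '[[0,[0,0,-15],[0,0,0]],[0,[0,0,-35],[0,0,0]],[0,[0,0,-60],[0,0,0]],[0,[0,0,-80],[0,0,0]],[0,[0,0,-80],[0,0,0]]]'

```text
t: 17.83
ee_pos: [0.5996, -0.1014, 0.3144]
ee_rot: [-3.139, 0.009, 3.125]
ft_force: [0.3, 0.6, 1.3]
grip_width: 0.0939
gripper_force: 0.0
```

```bash
python3 l.py E;python3 - <<'E'
from h import *
from an import *
print([round(ang("pics/dE.png",c)%360,1) for c in((107,122),(105,122),(107,120),(109,123))])
p=np.array([.5884,-.0314]);th=1.68+.109
s=p+.073*np.array([-np.sin(th),np.cos(th)]);print(s)
print(find("scene","cover_stud"),find("top","cover_stud"))
todo(*s,.303,th+np.pi/2)
E
```

```text
yaw [-3.1389  0.0094  3.1249] T [ 0.078 -0.152 -0.037] F [0.3 0.6 1.3] q6tau 0.002 [ 0.5996 -0.1014  0.3144] 17.8333
[np.float64(54.9), np.float64(52.2), np.float64(53.0), np.float64(57.3)]
[ 0.51713098 -0.04720277]
[(0.5, array([ 0.5565, -0.0426,  0.2099]))] []
shift mm [80.5 52.   4.8] rz -0.235 q [-0.31  0.21  1.32  0.    1.6  -1.86] torque [ 0.042 -0.133 -0.017] t 17.9833
```

Emit:
servo_tool --motion '[[0.3,[27,17,0],[0,0,0]],[0.65,[54,35,0],[0,0,-0.1]],[0.65,[80,52,0],[0,0,-0.2]],[0.65,[80,52,0],[0,0,-0.235]],[0.65,[80,52,0],[0,0,-0.235]]]'

```text
t: 18.4
ee_pos: [0.5158, -0.0462, 0.3066]
ee_rot: [3.14, -0.003, -2.922]
ft_force: [0.4, -0.5, -0.7]
grip_width: 0.0641
gripper_force: 0.0
```

Emit:
servo_tool --motion '[[0.65,[0,0,0],[0,0,0]],[0.65,[0,0,0],[0,0,0]],[0.65,[0,0,0],[0,0,0]]]'

```text
t: 18.65
ee_pos: [0.5183, -0.0479, 0.3082]
ee_rot: [3.141, -0.001, -2.925]
ft_force: [0.3, -1.1, -0.3]
grip_width: 0.0437
gripper_force: 0.0
```

```bash
python3 - <<'E'
from h import *
todo(.5172,-.0468,.215,3.36)
a=cv2.resize(read_camera("scene")[160:250,200:320],None,fx=5,fy=5,interpolation=cv2.INTER_CUBIC)[:,:,::-1]
cv2.imwrite("pics/i.png",a)
E
```

```text
shift mm [ 0.7  1.2 93.2] rz -0.001 q [-0.26  0.03  1.53 -0.    1.59 -2.05] torque [ 0.047 -0.176 -0.013] t 18.65
```

View pics/i.png

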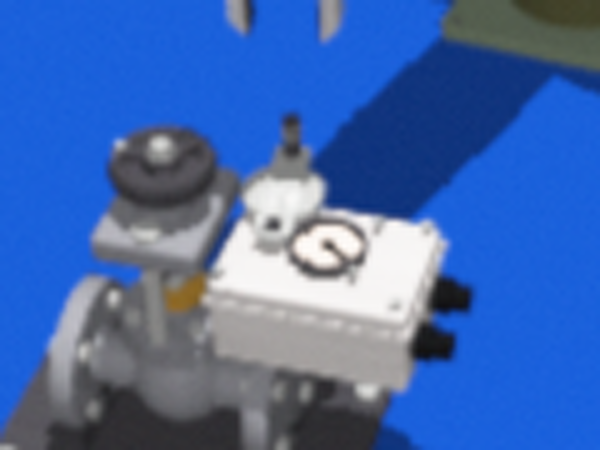

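The set screw now sits at (120,145), about 4.2 rad round from where it began, so the grip did not slip. The wheel is free and the cover is where I left it. Next I grip the stud and swing the cover home.

Emit:
servo_tool --motion '[[0.65,[0.7,1.2,25],[0,0,0]],[0.65,[0.7,1.2,50],[0,0,0]],[0.65,[0.7,1.2,70],[0,0,0]],[0.65,[0.7,1.2,84],[0,0,0]],[0.65,[0.7,1.2,92],[0,0,0]]]'

```text
t: 19.12
ee_pos: [0.516, -0.0465, 0.2143]
ee_rot: [3.14, -0.004, -2.924]
ft_force: [0.1, 0.9, -0.4]
grip_width: 0.0332
gripper_force: 0.0
```

Emit:
servo_tool --motion '[[0.8,[0,0,0],[0,0,0]],[1,[0,0,0],[0,0,0]],[1,[0,0,0],[0,0,0]],[1,[0,0,0],[0,0,0]],[1,[0,0,0],[0,0,0]]]'

```text
t: 19.53
ee_pos: [0.5181, -0.0469, 0.2184]
ee_rot: [-3.14, 0.003, -2.924]
ft_force: [0.6, -0.5, 1.1]
grip_width: 0.0118
gripper_force: 12.0
```

Emit:
servo_tool --motion '[[1,[-0.5,8.2,0],[0,0,0.112]],[1,[-1.8,16.2,0],[0,0,0.224]],[1,[-4.1,24.1,0],[0,0,0.336]],[1,[-7.2,31.6,0],[0,0,0.448]],[1,[-11.1,38.8,0],[0,0,0.56]]]'

```text
t: 19.95
ee_pos: [0.5206, -0.0063, 0.2184]
ee_rot: [3.142, 0.004, 2.794]
ft_force: [2.1, -2.4, 0.7]
grip_width: 0.0116
gripper_force: 12.0
```

Emit:
servo_tool --motion '[[1,[-0.5,8.2,0],[0,0,0.112]],[1,[-1.8,16.2,0],[0,0,0.224]],[1,[-4.1,24.1,0],[0,0,0.336]],[1,[-7.2,31.6,0],[0,0,0.448]],[1,[-11.1,38.8,0],[0,0,0.56]]]'

```text
t: 20.37
ee_pos: [0.544, 0.0266, 0.2183]
ee_rot: [3.14, 0.003, 2.234]
ft_force: [0.2, -1.7, 0.3]
grip_width: 0.0116
gripper_force: 12.0
```

Emit:
servo_tool --motion '[[1,[-0.5,8.2,0],[0,0,0.112]],[1,[-1.8,16.2,0],[0,0,0.224]],[1,[-4.1,24.1,0],[0,0,0.336]],[1,[-6.5,30,0],[0,0,0.425]],[1,[-8.6,34.4,0],[0,0,0.49]]]'

```text
t: 20.78
ee_pos: [0.5764, 0.0416, 0.2184]
ee_rot: [3.139, 0.001, 1.746]
ft_force: [0.2, -1.3, 2.0]
grip_width: 0.0112
gripper_force: 12.0
```

Emit:
servo_tool --motion '[[1,[-0.1,2,0],[0,0,0.03]],[1,[-0.2,4,0],[0,0,0.06]],[1,[-0.2,4,0],[0,0,0.06]]]'

```text
t: 21.03
ee_pos: [0.5805, 0.0422, 0.2184]
ee_rot: [3.138, -0.0, 1.69]
ft_force: [0.9, 1.0, 1.3]
grip_width: 0.0113
gripper_force: 12.0
```

Emit:
servo_tool --motion '[[1,[0,1,0],[0,0,0]],[1,[0,1,0],[0,0,0]]]'

```text
t: 21.2
ee_pos: [0.5809, 0.0423, 0.2183]
ee_rot: [3.139, -0.0, 1.691]
ft_force: [-0.3, 0.5, 4.4]
grip_width: 0.0115
gripper_force: 12.0
```

Emit:
servo_tool --motion '[[1,[0,1,0],[0,0,0]],[1,[0,1,0],[0,0,0]]]'

```text
t: 21.37
ee_pos: [0.5817, 0.0423, 0.2183]
ee_rot: [3.14, -0.0, 1.69]
ft_force: [-0.4, 1.5, 4.8]
grip_width: 0.0117
gripper_force: 12.0
```

Emit:
servo_tool --motion '[[1,[0,1,0],[0,0,0]],[1,[0,1,0],[0,0,0]]]'

```text
t: 21.53
ee_pos: [0.5825, 0.0424, 0.2182]
ee_rot: [3.14, -0.0, 1.69]
ft_force: [-1.0, 1.4, 5.6]
grip_width: 0.0117
gripper_force: 12.0
```

Emit:
servo_tool --motion '[[1,[0,1,0],[0,0,0]],[1,[0,1,0],[0,0,0]]]'

```text
t: 21.7
ee_pos: [0.5833, 0.0425, 0.2183]
ee_rot: [3.141, -0.0, 1.69]
ft_force: [-1.2, 0.9, 6.0]
grip_width: 0.0118
gripper_force: 12.0
```

Emit:
servo_tool --motion '[[1,[0,1,0],[0,0,0]],[1,[0,1,0],[0,0,0]]]'

```text
t: 21.87
ee_pos: [0.5841, 0.0426, 0.2182]
ee_rot: [3.141, -0.0, 1.69]
ft_force: [-2.2, 1.6, 6.2]
grip_width: 0.0114
gripper_force: 12.0
```

```bash
python3 l.py; python3 - <<'E'
from h import *
print(read_camera("scene").shape)
E
```

```text
yaw [ 3.1411e+00 -3.0000e-04  1.6899e+00] T [ 0.215  0.37  -0.033] F [-2.2  1.6  6.2] q6tau -0.099 [0.5841 0.0426 0.2182] 21.8667
(420, 560, 3)
```

Emit:
servo_tool --motion '[[1,[0,1,0],[0,0,0]],[1,[0,2,0],[0,0,0]],[1,[0,2,0],[0,0,0]]]'

```text
t: 22.17
ee_pos: [0.5842, 0.0427, 0.2181]
ee_rot: [-3.137, -0.0, 1.69]
ft_force: [-6.8, 1.2, 9.3]
grip_width: 0.0119
gripper_force: 12.0
```

Emit:
servo_tool --motion '[[0.9,[0,2,0],[0,0,0]],[0.65,[0,2,0],[0,0,0]],[0.65,[0,2,0],[0,0,0]],[0.65,[0,2,0],[0,0,0]],[0.65,[0,2,0],[0,0,0]]]'

```text
t: 22.58
ee_pos: [0.588, 0.0427, 0.2164]
ee_rot: [-3.141, 0.0, 1.69]
ft_force: [-0.4, 0.6, -0.5]
grip_width: 0.0324
gripper_force: 0.0
```

Emit:
servo_tool --motion '[[0.65,[0,0,-20],[0,0,0]],[0.65,[0,0,-45],[0,0,0]],[0.65,[0,0,-80],[0,0,0]],[0.65,[0,0,-110],[0,0,0]],[0.65,[0,0,-110],[0,0,0]]]'

```text
t: 23.0
ee_pos: [0.5917, 0.0426, 0.3348]
ee_rot: [3.128, 0.003, 1.69]
ft_force: [0.2, 0.8, 2.0]
grip_width: 0.033
gripper_force: 0.0
```

Emit:
servo_tool --motion '[[0.65,[0,-35,0],[0,0,0]],[0.65,[0,-70,0],[0,0,0]],[0.65,[0,-105,0],[0,0,0]],[0.65,[0,-135,0],[0,0,0]],[0.65,[0,-135,0],[0,0,0]]]'

```text
t: 23.42
ee_pos: [0.4497, 0.0268, 0.3261]
ee_rot: [-3.139, -0.0, 1.689]
ft_force: [0.6, 0.7, -0.1]
grip_width: 0.0329
gripper_force: 0.0
```

```bash
python3 - <<'E'
from h import *
b0=cv2.imread("pics/a.png")[165:270,190:310]
a=read_camera("scene")[:,:,::-1];cv2.imwrite("pics/z.png",a);a=a[165:270,190:310]
cv2.imwrite("pics/j.png",cv2.resize(np.hstack([b0,a]),None,fx=3.3,fy=3.3,interpolation=cv2.INTER_CUBIC))
d=np.abs(a[25:65,45:110].astype(float)-b0[25:65,45:110]).sum(2);print(d.mean(),d.max(),np.argwhere(d>120)[:20].tolist())
E
```

```text
30.301538461538463 215.0 [[0, 40], [0, 41], [0, 42], [0, 43], [0, 44], [0, 45], [0, 46], [0, 47], [0, 48], [0, 49], [0, 50], [0, 51], [0, 52], [0, 53], [0, 54], [0, 55], [0, 56], [0, 57], [0, 58], [0, 59]]
```

View pics/j.png

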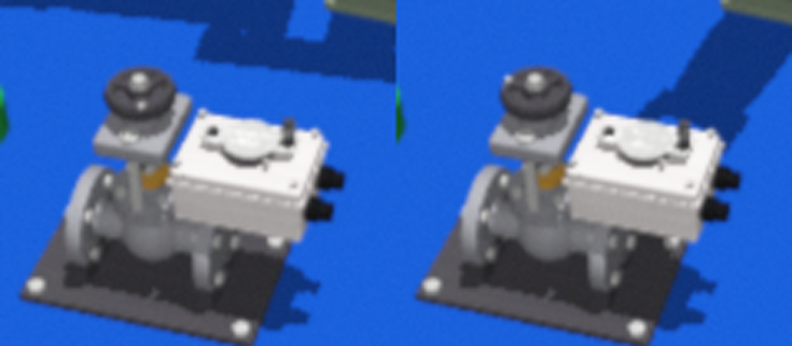

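In the side-by-side the cover and stud sit as they did at the start, stud at about (289,132) before and (288,133) now. The push stalled against the stop, and the arm is clear.

```bash
python3 -c "
from plant import manip
print(manip.finish_job())"
```

```text
the job is handed in; nothing more can be done
None
```

The job is handed in, result not yet reported: valve opened half a turn from pick-up (about 89° of pointer travel by wheel angle, about 88° read off the dial), wheel released, cover pushed home against its stop, and nothing else on the bench touched.

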